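# Seal a filter cell in the bench screw press

### The arm

A 6-joint arm with a two-finger parallel gripper is mounted at the origin on the work surface. World frame = base frame: x ahead of the robot, y to its left, z up, the work surface at z = 0. Lengths are in m, angles in rad, forces in N, time in s.
With the tool pointing down it reaches from about 0.375 to 0.9 m from the base axis. Payload 3.1 kg.
Tool frame: the origin (TCP) lies at the very end of the fingers, on their centre line; the grasp point (between the pads) lies 19 mm behind it; x points along the fingers, y is the direction in which the jaws open and shut, and the axes are right-handed (so a half turn about x gives the same grasp; the last joint's range is limited). The gripper opens to 85 mm and grips with 20 to 120 N. Pads are 22 mm wide; open, the fingers measure 114 mm over their backs; the gripper's body (76 mm by 85 mm) begins 54 mm behind the grasp point. The pads swing forward as they close: fully open they stand 13 mm farther back than shut.
Start: joints at [1.073, 0.527, 1.433, -0, 1.181, -0.178], TCP at [0.196, 0.593, 0.231] pointing down, gripper open.
Joint ranges: [-3.08, 3.08], [-0.75, 2.2], [0.22, 2.44], [-1.43, 4.57], [0, 2.65], [-2.85, 2.85]. Speed limits (rad/s): [2.79, 2.79, 3.14, 3.14, 3.14, 3.14].

### API

Orientations are given as a unit quaternion [x, y, z, w].
In Python, from station import sense, snapshot, camera_model, sign_off gives the robot as it stands.
- The arm moves only by the tool step_arm, never from a script. Its argument "increments" is one flat list of numbers, 5 for each row, row after row: the shift along the tool's x, y, z in units of 60 mm (1.0 is 60 mm), then the turn about the tool's x in units of 5 degrees (1.0 is 5 degrees), then the closure, from 0 (fully open) to 1 (shut). A call has exactly 5 rows; each row is the pose to reach, as a shift and turn from the pose measured when the call began, along the tool's axes at that moment; what a row does not reach only later rows make up. A row lasts 1/8 s, in which the tool goes at most 62.5 mm and 10.7 degrees, less where a joint would pass 70% of its speed; a pose out of reach is approached as far as the arm can. A call with a gripper value outside its range is refused whole. The fingers move at their own pace and stop on an object; "grip_force" is the grip in N (left out, the last holds). Time passes only in rows, so rows that repeat a pose let the fingers close, or fill a call up. It gives the time, the measured TCP pose, the force and the opening at its end, in the units of the state.
- sense(): the state, without advancing time (a new reading comes with each control period).
- snapshot(name): name is "side" or "top"; returns the picture (384x512x3 uint8, blue, green, red); there is no depth.
- camera_model(name): a dict with "vertical_fov" (degrees; the focal length in pixels is half the picture's height over the tangent of half this angle, whatever the lens; pixels are square), "cx", "cy" (the principal point, pixels), "D" ([k1, k2, p1, p2, k3] as OpenCV has them; the pictures are not rectified), "R" (3x3) and "t" (3): a world point X has camera coordinates R X + t. Camera axes: x right, y down, z forward; pixel columns grow to the right and rows downward; lengths in m; the calibration is good to about 2 mm. A picture is of the moment at which its call begins. camera_model takes no time and is no camera call.
- sign_off(): hands the job in, once; it reports no verdict.
The state is a dict: "t": time; "q": joint angles; "qd": joint speeds; "tau": joint torques, N m; "tcp_pos": TCP position; "tool_rot": TCP orientation; "force": force on the tool from outside, world axes, zero at the start; "ft_torque": the same for the moment, N m; "finger_gap": opening from 0.0 (shut) to 1.0 (fully open).
Only numpy, scipy, OpenCV 4.12 (cv2) and the standard library are available. Lean on these libraries where they do the work, as an engineer would, in place of code of your own. Each camera call takes 0.05 s, during which the arm holds its last target. There are 200 camera calls.

### The job

Push the red-handled feed slide all the way home so that the filter cell stands under the press. Then wind the crank clockwise until the platen just meets the cell's sprung white cap (feel for it), give it a further quarter turn and no more, and let go, leaving the other things on the bench where they are.

Things in the scene. Friction and masses are not known exactly. Their poses are not given: they have to be found in the camera images.
- press: Blue bench screw press, bolted down: base plate 180 x 400 mm, 20 mm thick; two steel columns 68 mm either side of the screw along the press's x axis; crossbeam 175 mm along x, 56 mm along y, top 186 mm above the bench (nuts to 194 mm). Origin: on the bench, under the screw axis. The base runs from 90 mm behind (-y) to 310 mm in front (+y) of the screw; the slide comes in from the press's +y side. z is up
- screw_axis (a point): Point on the vertical screw axis, on top of the crossbeam, 186 mm above the bench; axes as the press
- feed (a joint): Travel of the feed slide towards the press's -y, m: 0 fully out, 0.090 home against the stop (cell under the platen). It rubs with about 3 N and stays where it is left
- feed_grip (a point): Red upright post, 16 x 16 mm, on the outer end of the slide; this point is 60 mm above the bench on the post's centre line, the post's top is at 80 mm and its foot at 30 mm. It moves with the slide: 250 mm to the +y side of the screw axis when the slide is out, 160 mm when home
- cell: Round dark steel filter cell on the slide (fixed to it), 60 mm across, 42 mm high, origin at the centre of its underside, 32 mm above the bench. A white cap 42 mm across stands out of its top by 6.5 to 26.5 mm, depending on how many discs are inside: that is not measured. The cap is sprung: 80 N when first met, then 10 N more for each mm it is pushed (200 N per turn of the crank); it bottoms after 10 mm
- platen: Steel platen on the foot of the screw, 52 mm across, origin at the centre of its underside, which is 130 mm above the bench at crank 0 and goes down 20 mm per turn of the crank. It does not rotate
- crank (a joint): Angle of the crank, rad: 0 with the platen right up, growing clockwise seen from above (which winds the platen down); range 0 to 18. At 0 the crank arm points to the press's +y. The thread rubs with 0.55 N m (about 8 N at the knob), so it stays where it is left; the cap's load adds about 4 N at the knob at first contact and 6.5 N in all a quarter turn later
- knob_center (a point): Middle of the crank's red knob, an upright cylinder 22 mm across and 46 mm high that spins freely on the crank arm, so it can be held while it is carried round. Its centre goes round at 65 mm from the screw axis, 294 mm above the bench at crank 0 and 20 mm lower for each turn. The top of the arm is 28 mm below this point, the knob's top 20 mm above it
- bottle: White plastic bottle, 64 mm across, 160 mm high, standing on the -y side of the press; origin at its underside. A bystander
- wrench: Spanner lying on the bench beyond (+x of) the press. A bystander
- spare_cell: Brass cell body, 60 mm across, 42 mm high, standing on the bench beyond (+x of) the press; origin at its underside. A bystander

How it is judged:
On the way, in this order (a step that is already met when the one before it is completed fails the run):
1. the feed slide is home, within 4 mm, before the platen meets the cap (value of joint feed above 0.086 m and contact force between platen and cell below 1 N), for 0.2 s.
2. the platen bears on the cap of the cell, the slide being home (value of joint feed above 0.086 m and contact force between platen and cell above 30 N), for 0.1 s.
At the end, for the whole second after the job is handed in: The slide is home (within 4 mm), and the platen bears on the cap with the load of a quarter turn past first contact: 130 N, from 113 to 147 N, which is 0.165 to 0.335 turn past contact; the crank is at rest and let go (value of joint feed above 0.086 m and contact force between platen and cell between 113 and 147 N and velocity of joint crank between -0.05 and 0.05 rad/s); the robot touches nothing.
It fails at once if the cell is over-tightened: more than 170 N, that is 0.45 turn past contact (contact force between platen and cell above 170 N).
It fails at once if the platen bears on the cap while the slide is not home (contact force between platen and cell above 3 N and not (value of joint feed above 0.086 m)).
It fails at once if a bystander is shifted by more than 25 mm (distance of any of bottle, wrench, spare_cell from where it was at the start of the episode above 0.025 m).
It fails at once if the bottle is tipped over (angle between bottle's own z axis and vertical above 0.5 rad).
It also fails if it takes over 72 s, if anything falls off the work surface, if the arm or the gripper's body presses on something with over 40 N, if the wrist force passes 120 N, or if a joint passes its speed limit or range.

## Working session

There is one attempt and no reset: what is moved stays moved. The work goes in short steps, Python scripts to look and compute and a tool call to move; the robot and the scene stay as the last step left them, time stands still between calls to the robot, and variables do not carry over. Pictures are saved under pics/ and viewed, about 8 in all and at most 12, crops included, and the job is handed in when it is done.

Besides the shell and the picture viewer there is one more tool, called after "Call:" by a JSON object that holds its "api" and its "payload", one argument or row to a line. step_arm: Moves the arm, as the interface text tells. Its arguments: {"type":"object","properties":{"increments":{"type":"array","items":{"type":"number"}},"grip_force":{"type":"number"}},"required":["increments"]}

```bash
mkdir -p pics; ls; python3 - <<'E'
from station import *
import cv2
s=sense(); print({k:s[k] for k in("t","tcp_pos","tool_rot","force","finger_gap")})
for n in("side","top"):
    cv2.imwrite(f"pics/{n}0.png",cv2.resize(snapshot(n),(800,600),interpolation=cv2.INTER_CUBIC)); print(n,camera_model(n))
E
```

```text
pics
{'t': 0.0, 'tcp_pos': array([0.19612275, 0.59266836, 0.23033023]), 'tool_rot': array([ 0.11184541,  0.69834356, -0.11331423,  0.69783003]), 'force': array([ 0.2093441 , -0.30636132,  0.56055327]), 'finger_gap': 0.998920866024284}
side {'vertical_fov': 57.74633857531958, 'cx': 252.16947230028023, 'cy': 191.56790499674116, 'D': array([-0.06258872,  0.        ,  0.        ,  0.        ,  0.        ]), 'R': array([[-0.99737658, -0.07004302, -0.01827383],
       [-0.02115089,  0.52341221, -0.85181706],
       [ 0.06922858, -0.84919588, -0.52352055]]), 't': array([0.64009723, 0.20886113, 0.82565943])}
top {'vertical_fov': 52.37709042852501, 'cx': 250.4662892772858, 'cy': 187.10298878055488, 'D': array([-0.06585896,  0.        ,  0.        ,  0.        ,  0.        ]), 'R': array([[-0.00711415, -0.99979443, -0.0189867 ],
       [-0.99557542,  0.00886065, -0.09354715],
       [ 0.09369615,  0.01823718, -0.99543379]]), 't': array([-0.04391416,  0.63972711,  1.20022494])}
```

View pics/side0.png

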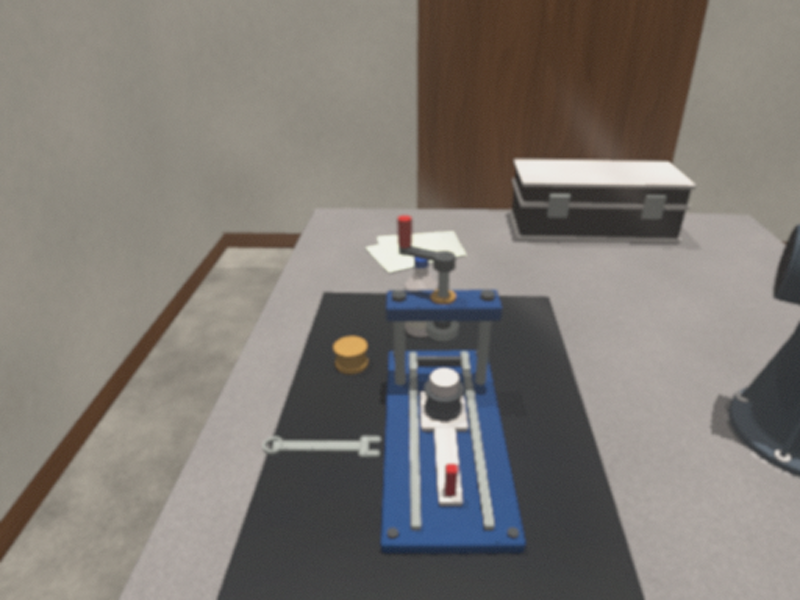

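View pics/top0.png

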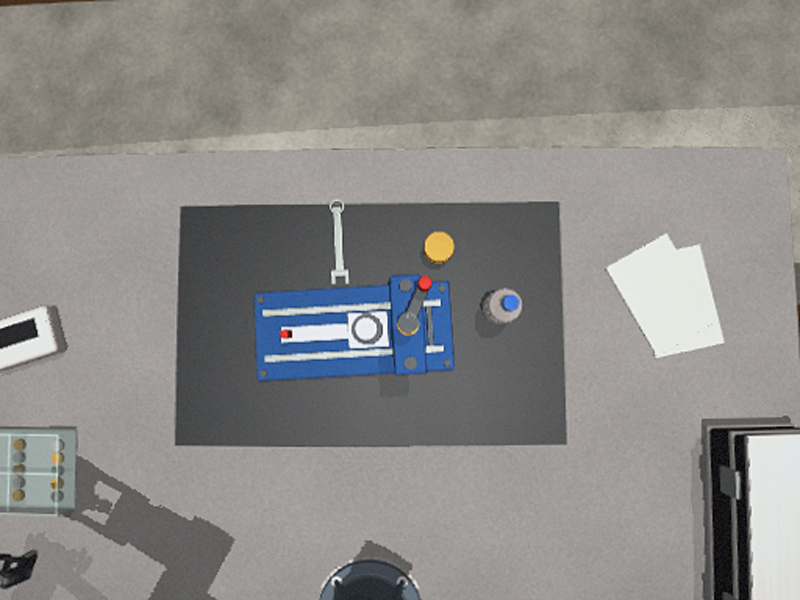

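The side view shows the post at (451,480), the knob at (405,233) and the hub at (445,260). The top view shows the post at (287,334), the knob at (425,283) and the hub at (408,323). The crank arm already points roughly to +x/-y, so it isn't at 0. Next I'll triangulate these and enlarge the crops.

```bash
cat > h.py <<'E'
import numpy as np, cv2
from station import *
from scipy.spatial.transform import Rotation as Ro
def KK(m):
    f=192/np.tan(np.radians(m["vertical_fov"])/2); return np.array([[f,0,m["cx"]],[0,f,m["cy"]],[0,0,1.]])
def ray(n,uv):
    m=camera_model(n); p=cv2.undistortPoints(np.array([[uv]],float),KK(m),m["D"])[0,0]
    return -m["R"].T@m["t"], m["R"].T@np.array([p[0],p[1],1])
def atz(n,uv,z):
    o,d=ray(n,uv); return o+d*(z-o[2])/d[2]
def tri(us,ut):
    o1,d1=ray("side",us);o2,d2=ray("top",ut)
    s=np.linalg.lstsq(np.c_[d1,-d2],o2-o1,rcond=None)[0]
    a,b=o1+d1*s[0],o2+d2*s[1]; return (a+b)/2,np.linalg.norm(a-b)
def proj(n,X):
    m=camera_model(n); return cv2.projectPoints(np.atleast_2d(X).astype(float),cv2.Rodrigues(m["R"])[0],m["t"],KK(m),m["D"])[0][:,0]
def reds(im):
    b,g,r=[im[...,i].astype(int) for i in range(3)]
    n,l,st,c=cv2.connectedComponentsWithStats(((r>110)&(g<70)&(b<70)).astype(np.uint8))
    return [(st[i].tolist(),c[i].round(1).tolist()) for i in range(1,n) if st[i,4]>8]
E
python3 - <<'E'
from h import *
a=cv2.imread("pics/side0.png");b=cv2.imread("pics/top0.png")
S=snapshot("side");T=snapshot("top")
print("S",reds(S));print("T",reds(T))
c1=cv2.resize(S[130:355,235:345],None,fx=2.6,fy=2.6,interpolation=3)
c2=cv2.resize(T[165:255,155:295],None,fx=3.6,fy=3.6,interpolation=3)
o=np.zeros((600,800,3),np.uint8);o[:c1.shape[0],:286]=c1[:600];o[:c2.shape[0],290:290+504]=c2
cv2.imwrite("pics/c1.png",o)
d=lambda *p:np.array(p)/1.5625
print("post",tri(d(451,467),d(287,334)));print("knobtop",tri(d(405,218),d(425,283)));print("hub",tri(d(445,259),d(408,323)))
for p in((255,294),(258,381),(453,370),(449,282)):print(atz("top",d(*p),.02).round(3))
E
```

```text
S [([256, 141, 6, 2, 12], [258.5, 141.5]), ([286, 299, 6, 5, 21], [288.3, 301.4])]
T [([268, 177, 8, 9, 44], [271.5, 180.3]), ([180, 212, 5, 4, 16], [181.6, 213.5])]
post (array([0.55595591, 0.15363684, 0.07231676]), np.float64(0.0002832946720978082))
knobtop (array([ 0.6275776 , -0.10681061,  0.30463833]), np.float64(0.0002059835901139016))
hub (array([ 0.56754964, -0.08007692,  0.25168403]), np.float64(0.00020746201303469211))
[0.639 0.23  0.02 ]
[0.463 0.222 0.02 ]
[ 0.483 -0.172  0.02 ]
[ 0.66  -0.166  0.02 ]
```

View pics/c1.png

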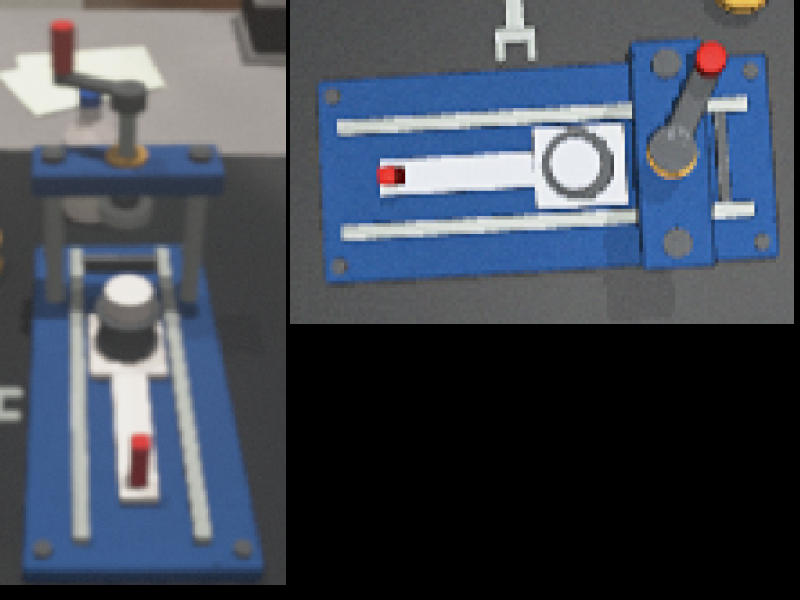

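The crops show the post's top face at side (288.8,299) and top (181.3,213.5). The knob's top is at side (258.8,140) and top (272,180.3). The hub is at side (283,165) and top (261,207).

```bash
python3 - <<'E'
from h import *
P,e=tri((288.6,299.3),(181.3,213.5));Kn,e2=tri((258.8,140),(272,180.2))
print("post",P,e,"knobtop",Kn,e2)
print(atz("top",(181.3,213.5),.08),atz("side",(288.6,299.3),.08))
psi=np.arctan2(.0205,.395);ax=np.array([.567,-.0795]);ey=np.array([-np.sin(psi),np.cos(psi)]);ex=np.array([ey[1],-ey[0]])
print("psi",psi,"post in press",(P[:2]-ax)@ex,(P[:2]-ax)@ey)
for z in(.314,.308,.302,.296):
  k=atz("top",(272,180.2),z)[:2]-ax; print(z,np.hypot(*k),np.arctan2(k@ex,k@ey),"from top")
  k=atz("side",(258.8,140),z)[:2]-ax; print(z,np.hypot(*k),np.arctan2(k@ex,k@ey),"from side")
s=sense();R=Ro.from_quat(s["tool_rot"]).as_matrix();print(R.round(3), s["t"])
E
```

```text
post [0.55649683 0.15979729 0.07811075] 1.771535412565037e-05 knobtop [ 0.62923715 -0.10688595  0.30348023] 0.0016599176582743698
[0.556436   0.15942631 0.08      ] [0.55660701 0.16145339 0.08      ]
psi 0.05185221329245861 post in press 0.0019134840976740663 0.239520041029187
0.314 0.06752736719619759 2.0338127061991558 from top
0.314 0.06004547522809299 1.6662761058397157 from side
0.308 0.06822995524038054 2.032898736515727 from top
0.308 0.06302634776526544 1.88962627584568 from side
0.302 0.06893259911795077 2.032003398651465 from top
0.302 0.06879653079672794 2.0841740418255235 from side
0.296 0.06963529713877457 2.031126130016339 from top
0.296 0.07672930018238433 2.2436467825481166 from side
[[-0.001  0.314  0.949]
 [-0.001  0.949 -0.314]
 [-1.    -0.001 -0.   ]] 0.2
```

Call:
{"api": "step_arm", "payload": {
  "increments": [0,-0.5,0.8,-0.9,0,0,-1,1.6,-1.7,0,0,-1.5,2.4,-2.6,0,0,-2,3.2,-3.4,0,0,-2.5,4,-4.25,0]
}}

```text
t: 0.82
tcp_pos: [0.3779, 0.3737, 0.2308]
tool_rot: [-0.019, 0.707, 0.019, 0.707]
force: [1.3, 0.0, 0.4]
finger_gap: 1.001
```

```bash
cat >> h.py <<'E'
def to(X,yaw=None):
    s=sense();R=Ro.from_quat(s["tool_rot"]).as_matrix()
    d=R.T@(np.array(X)-s["tcp_pos"])/.06; y=np.degrees(np.arctan2(R[1,1],R[0,1]))
    print("t %.2f tcp %s F %s gap %.2f units %s yaw %.1f"%(s["t"],s["tcp_pos"].round(4),s["force"].round(1),s["finger_gap"],d.round(2),y), "turn %.2f"%(-(yaw-y)/5) if yaw is not None else "")
E
python3 -c "
from h import *
to([.5565,.16,.23],93)"
```

```text
t 0.82 tcp [0.3779 0.3737 0.2308] F [1.3 0.  0.4] gap 1.00 units [ 0.02 -3.72  2.78] yaw 93.1 turn 0.02
```

Call:
{"api": "step_arm", "payload": {
  "increments": [0,-0.8,0.6,0,0,0,-1.6,1.2,0,0,0,-2.4,1.8,0,0,0.2,-3.1,2.3,0,0,0.5,-3.72,2.78,0,0]
}}

```text
t: 1.45
tcp_pos: [0.558, 0.1579, 0.2012]
tool_rot: [-0.019, 0.706, 0.018, 0.707]
force: [0.3, 0.2, 0.3]
finger_gap: 1.002
```

```bash
python3 -c "
from h import *
to([.5565,.16,.045],93)"
```

```text
t 1.45 tcp [0.558  0.1579 0.2012] F [0.3 0.2 0.3] gap 1.00 units [ 2.6   0.04 -0.03] yaw 93.0 turn 0.00
```

Call:
{"api": "step_arm", "payload": {
  "increments": [0.6,0.04,-0.03,0,0,1.2,0.04,-0.03,0,0,1.8,0.04,-0.03,0,0.2,2.4,0.04,-0.03,0,0.3,2.6,0.04,-0.03,0,0.4],
  "grip_force": 30
}}

```text
t: 2.08
tcp_pos: [0.5547, 0.1599, 0.043]
tool_rot: [-0.019, 0.708, 0.018, 0.706]
force: [-0.4, -0.3, -0.0]
finger_gap: 0.602
```

Call:
{"api": "step_arm", "payload": {
  "increments": [0,0,0,0,0.6,0,0,0,0,0.9,0,0,0,0,1,0,0,0,0,1,0,0,0,0,1]
}}

```text
t: 2.7
tcp_pos: [0.5556, 0.16, 0.0441]
tool_rot: [-0.019, 0.707, 0.018, 0.707]
force: [0.1, -0.8, 5.2]
finger_gap: 0.182
```

```bash
python3 -c "
from h import *
to([.561,.08,.045],93)
cv2.imwrite('pics/s2.png',cv2.resize(snapshot('side')[130:355,200:400],None,fx=2.6,fy=2.6))"
```

```text
t 2.70 tcp [0.5556 0.16   0.0441] F [ 0.1 -0.8  5.2] gap 0.18 units [-0.01 -1.34  0.02] yaw 93.0 turn 0.00
```

Call:
{"api": "step_arm", "payload": {
  "increments": [0,-0.25,0,0,1,0,-0.5,0,0,1,0,-0.75,0,0,1,0,-1,0,0,1,0,-1.2,0,0,1]
}}

```text
t: 3.38
tcp_pos: [0.5595, 0.0869, 0.0442]
tool_rot: [-0.019, 0.707, 0.018, 0.707]
force: [0.5, 2.9, -0.6]
finger_gap: 0.178
```

Call:
{"api": "step_arm", "payload": {
  "increments": [0,-0.04,0,0,1,0,-0.08,0,0,1,0,-0.12,0,0,1,0,-0.16,0,0,1,0,-0.2,0,0,1]
}}

```text
t: 4.0
tcp_pos: [0.5598, 0.0803, 0.0442]
tool_rot: [-0.015, 0.707, 0.02, 0.707]
force: [1.5, 29.6, -0.3]
finger_gap: 0.181
```

Call:
{"api": "step_arm", "payload": {
  "increments": [0,0.03,0,0,1,0,0.03,0,0,0.6,0,0.03,0,0,0.4,0,0.03,0,0,0.4,0,0.03,0,0,0.4]
}}

```text
t: 4.62
tcp_pos: [0.5597, 0.0817, 0.0442]
tool_rot: [-0.015, 0.707, 0.019, 0.707]
force: [-0.1, 0.5, -0.2]
finger_gap: 0.601
```

Call:
{"api": "step_arm", "payload": {
  "increments": [-0.8,0,0,0,0.4,-1.8,0,0,0,0.4,-2.8,0,0,0,0.4,-3.8,0,0,0,0.4,-4.7,0,0,0,0.4]
}}

```text
t: 5.25
tcp_pos: [0.5596, 0.0797, 0.3287]
tool_rot: [-0.015, 0.707, 0.019, 0.707]
force: [0.5, 0.5, -0.1]
finger_gap: 0.601
```

```bash
python3 -c "
from h import *
T=snapshot('top');S=snapshot('side');print('T',reds(T),'S',reds(S))
to([.6285,-.107,.325],93)
c1=cv2.resize(S[130:330,215:365],None,fx=2.6,fy=2.6,interpolation=3)
c2=cv2.resize(T[155:265,175:295],None,fx=3.3,fy=3.3,interpolation=3)
o=np.zeros((560,800,3),np.uint8);o[:520,:390]=c1;o[:c2.shape[0],400:400+396]=c2
cv2.imwrite('pics/c3.png',o)"
```

```text
T [([268, 177, 8, 9, 37], [271.4, 180.5]), ([206, 212, 4, 3, 9], [207.7, 213.3])] S [([256, 141, 6, 2, 12], [258.5, 141.5]), ([284, 271, 5, 5, 17], [285.9, 273.1])]
t 5.35 tcp [0.5634 0.0796 0.3336] F [0.8 0.2 0.3] gap 0.60 units [ 0.14 -3.16  0.93] yaw 92.8 turn -0.04
```

View pics/c3.png

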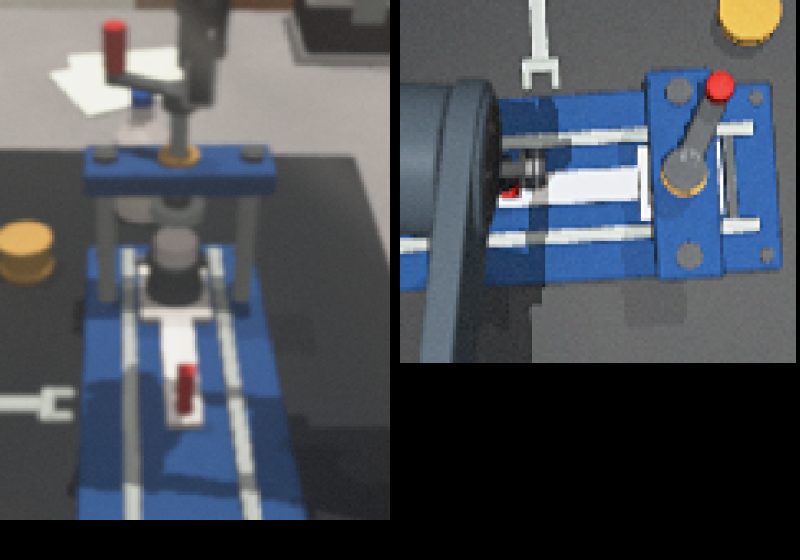

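The slide is home, with the post in and the cell under the platen, and the knob hasn't moved. The cap's top face is at about crop row 239 and looks tall. Next I'll go over the knob.

Call:
{"api": "step_arm", "payload": {
  "increments": [0.1,-0.7,0.2,0,0.4,0.1,-1.4,0.4,0,0.4,0.1,-2.1,0.7,0,0.4,0.14,-2.8,0.9,0,0.4,0.14,-3.15,0.93,0,0.4],
  "grip_force": 80
}}

```text
t: 5.98
tcp_pos: [0.6283, -0.1085, 0.3236]
tool_rot: [-0.014, 0.702, 0.018, 0.711]
force: [-0.4, -0.0, 0.3]
finger_gap: 0.596
```

```bash
python3 -c "
from h import *
to([.628,-.106,.2685],93)
S=snapshot('side');cv2.imwrite('pics/s4.png',S)
for z in (.08,.085,.09,.095,.1,.105,.1235): print(z,((proj('side',[.568,-.0795,z])[0]-[215,130])*2.6).round(0))
for z in (.08,.085,.09,.095,.1,.105,.1235): print(z,'front',((proj('side',[.567,-.0585,z])[0]-[215,130])*2.6).round(0))
cv2.imwrite('pics/c5.png',cv2.resize(S[195:255,255:315],None,fx=9,fy=9,interpolation=3))"
```

```text
t 5.97 tcp [ 0.6283 -0.1085  0.3236] F [-0.4 -0.   0.3] gap 0.60 units [ 0.92  0.04 -0.02] yaw 92.7 turn -0.07
0.08 [176. 249.]
0.085 [176. 244.]
0.09 [176. 240.]
0.095 [176. 236.]
0.1 [176. 232.]
0.105 [176. 228.]
0.1235 [177. 212.]
0.08 front [177. 262.]
0.085 front [177. 258.]
0.09 front [177. 253.]
0.095 front [177. 249.]
0.1 front [177. 245.]
0.105 front [177. 241.]
0.1235 front [178. 225.]
```

View pics/c5.png

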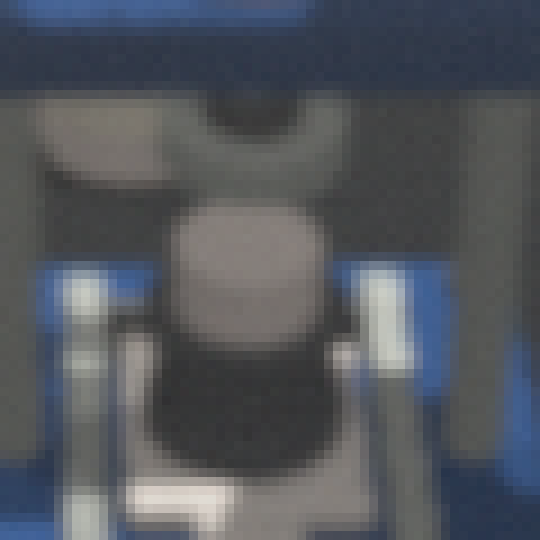

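The platen underside is visible above the cap. The cap's top is between rows 200 and 280 of the crop, so z is about 0.090–0.098. I expect contact near crank 1.6–2.0 turns. Next I'll descend and grip the knob.

Call:
{"api": "step_arm", "payload": {
  "increments": [0.3,0.04,-0.02,0,0.4,0.6,0.04,-0.02,0,0.4,0.92,0.04,-0.02,0,0.4,0.92,0.04,-0.02,0,0.6,0.92,0.04,-0.02,0,0.8]
}}

```text
t: 6.65
tcp_pos: [0.6275, -0.1062, 0.269]
tool_rot: [-0.014, 0.702, 0.018, 0.711]
force: [-1.8, 2.1, -3.0]
finger_gap: 0.24
```

Call:
{"api": "step_arm", "payload": {
  "increments": [0,0,0,0,1,0,0,0,0,1,0,0,0,0,1,0,0,0,0,1,0,0,0,0,1]
}}

```text
t: 7.28
tcp_pos: [0.6275, -0.1062, 0.2691]
tool_rot: [-0.014, 0.702, 0.018, 0.711]
force: [1.4, 0.8, -3.5]
finger_gap: 0.236
```

```bash
cat >> h.py <<'E'
AX=np.array([.568,-.0795]);PSI=.052
EY=np.array([-np.sin(PSI),np.cos(PSI)]);EX=np.array([EY[1],-EY[0]])
def crank(p): k=p[:2]-AX; return np.arctan2(k@EX,k@EY),np.hypot(*k)
def plan(dc,c0=None,n=5,turns=0,r=.065,ax=AX):
    # circle targets in tool units, from the present pose; z relative to present pose
    s=sense();R=Ro.from_quat(s["tool_rot"]).as_matrix();p=s["tcp_pos"];c,rr=crank(p)
    k=p[:2]-ax;c=np.arctan2(k@EX,k@EY)
    k=k/np.hypot(*k);tan=np.array([k[1],-k[0]]);F=s["force"]
    print("t %.2f tcp %s c %.3f r %.4f Ftan %.1f Frad %.1f Fz %.1f gap %.3f"%(s["t"],p.round(4),c,np.hypot(*(p[:2]-ax)),F[:2]@tan,F[:2]@k,F[2],s["finger_gap"]))
    for i in range(1,n+1):
        a=c+dc*i/n;q=np.r_[ax+r*(np.sin(a)*EX+np.cos(a)*EY),p[2]-.02*dc*i/n/2/np.pi]
        print((R.T@(q-p)/.06).round(2).tolist())
E
python3 -c "
from h import *
plan(.6)"
```

```text
t 7.28 tcp [ 0.6275 -0.1062  0.2691] c 2.044 r 0.0652 Ftan -1.3 Frad 0.9 Fz -3.5 gap 0.236
[0.0, -0.11, -0.07]
[0.01, -0.21, -0.15]
[0.01, -0.31, -0.24]
[0.02, -0.39, -0.34]
[0.02, -0.46, -0.45]
```

Call:
{"api": "step_arm", "payload": {
  "increments": [0,-0.11,-0.07,0,1,0.01,-0.21,-0.15,0,1,0.01,-0.31,-0.24,0,1,0.02,-0.39,-0.34,0,1,0.02,-0.46,-0.45,0,1]
}}

```text
t: 7.9
tcp_pos: [0.6042, -0.1335, 0.2674]
tool_rot: [-0.013, 0.7, 0.019, 0.714]
force: [7.2, 4.5, -8.0]
finger_gap: 0.24
```

```bash
python3 -c "
from h import *
plan(1.0)"
```

```text
t 7.90 tcp [ 0.6042 -0.1335  0.2674] c 2.603 r 0.0650 Ftan -8.5 Frad 0.2 Fz -8.0 gap 0.240
[0.01, -0.09, -0.2]
[0.01, -0.15, -0.41]
[0.02, -0.15, -0.62]
[0.03, -0.12, -0.84]
[0.03, -0.05, -1.04]
```

Call:
{"api": "step_arm", "payload": {
  "increments": [0.02,-0.09,-0.2,0,1,0.02,-0.15,-0.41,0,1,0.03,-0.15,-0.62,0,1,0.04,-0.12,-0.84,0,1,0.05,-0.05,-1.04,0,1]
}}

```text
t: 8.52
tcp_pos: [0.546, -0.1406, 0.2643]
tool_rot: [-0.014, 0.696, 0.018, 0.717]
force: [9.8, 1.2, -6.0]
finger_gap: 0.237
```

```bash
python3 -c "
from h import *
plan(1.2);print(sense()['ft_torque'],sense()['tool_rot'])"
```

```text
t 8.53 tcp [ 0.546  -0.1406  0.2643] c -2.743 r 0.0649 Ftan -8.8 Frad -4.5 Fz -6.0 gap 0.237
[0.01, 0.13, -0.23]
[0.01, 0.3, -0.42]
[0.02, 0.52, -0.56]
[0.04, 0.76, -0.65]
[0.05, 1.02, -0.67]
[-0.08841266 -1.21059417  0.01990796] [-0.01362282  0.69636641  0.01806902  0.7173296 ]
```

Call:
{"api": "step_arm", "payload": {
  "increments": [0.02,0.13,-0.23,0,1,0.02,0.3,-0.42,0,1,0.03,0.52,-0.56,0,1,0.05,0.76,-0.65,0,1,0.06,1.02,-0.67,0,1]
}}

```text
t: 9.15
tcp_pos: [0.5036, -0.0848, 0.2606]
tool_rot: [-0.017, 0.696, 0.015, 0.718]
force: [0.4, -9.1, -4.9]
finger_gap: 0.238
```

```bash
python3 -c "
from h import *
plan(1.2);print(sense()['tool_rot'])"
```

```text
t 9.15 tcp [ 0.5036 -0.0848  0.2606] c -1.601 r 0.0646 Ftan -9.1 Frad 0.3 Fz -4.9 gap 0.238
[0.01, 0.26, 0.01]
[0.03, 0.5, 0.1]
[0.04, 0.72, 0.23]
[0.06, 0.9, 0.42]
[0.08, 1.03, 0.64]
[-0.01667074  0.69596589  0.01544043  0.71771523]
```

Call:
{"api": "step_arm", "payload": {
  "increments": [0.02,0.26,0.01,0,1,0.04,0.5,0.1,0,1,0.05,0.72,0.23,0,1,0.07,0.9,0.42,0,1,0.09,1.03,0.64,0,1]
}}

```text
t: 9.78
tcp_pos: [0.5366, -0.0225, 0.2569]
tool_rot: [-0.018, 0.698, 0.015, 0.715]
force: [-6.7, -4.9, 3.6]
finger_gap: 0.235
```

```bash
python3 -c "
from h import *
plan(1.2);print(sense()['tool_rot'])"
```

```text
t 9.78 tcp [ 0.5366 -0.0225  0.2569] c -0.452 r 0.0651 Ftan -8.3 Frad -1.1 Fz 3.6 gap 0.235
[0.02, 0.08, 0.24]
[0.04, 0.11, 0.5]
[0.06, 0.07, 0.76]
[0.07, -0.02, 1.0]
[0.09, -0.17, 1.21]
[-0.01791326  0.6984045   0.01469427  0.71532814]
```

Call:
{"api": "step_arm", "payload": {
  "increments": [0.01,0.08,0.24,0,1,0.03,0.11,0.5,0,1,0.05,0.07,0.76,0,1,0.06,-0.02,1,0,1,0.08,-0.17,1.21,0,1]
}}

```text
t: 10.4
tcp_pos: [0.6065, -0.0268, 0.2534]
tool_rot: [-0.016, 0.701, 0.017, 0.712]
force: [-6.4, 5.6, 0.1]
finger_gap: 0.24
```

```bash
python3 -c "
from h import *
plan(1.2);print(sense()['tool_rot'])"
```

```text
t 10.40 tcp [ 0.6065 -0.0268  0.2534] c 0.683 r 0.0652 Ftan -8.4 Frad 0.8 Fz 0.1 gap 0.240
[0.02, -0.19, 0.18]
[0.03, -0.41, 0.31]
[0.04, -0.66, 0.39]
[0.06, -0.92, 0.4]
[0.07, -1.17, 0.35]
[-0.01594074  0.70136427  0.01685612  0.71242538]
```

c total is 6.966. I'll go on to about 8.15, which is still below the earliest possible contact at 9.27.

Call:
{"api": "step_arm", "payload": {
  "increments": [0.02,-0.19,0.18,0,1,0.03,-0.41,0.31,0,1,0.04,-0.66,0.39,0,1,0.06,-0.92,0.4,0,1,0.07,-1.17,0.35,0,1]
}}

```text
t: 11.02
tcp_pos: [0.6317, -0.0933, 0.2497]
tool_rot: [-0.014, 0.7, 0.019, 0.713]
force: [2.4, 8.9, -1.9]
finger_gap: 0.24
```

```bash
python3 -c "
from h import *
plan(.9);print(sense()['tool_rot'])"
```

```text
t 11.03 tcp [ 0.6317 -0.0933  0.2497] c 1.836 r 0.0652 Ftan -9.2 Frad 0.5 Fz -1.9 gap 0.240
[0.01, -0.18, -0.07]
[0.01, -0.35, -0.17]
[0.02, -0.5, -0.3]
[0.03, -0.62, -0.45]
[0.03, -0.71, -0.62]
[-0.01391001  0.7004651   0.01901218  0.71329776]
```

Call:
{"api": "step_arm", "payload": {
  "increments": [0.01,-0.18,-0.07,0,1,0.02,-0.35,-0.17,0,1,0.02,-0.5,-0.3,0,1,0.03,-0.62,-0.45,0,1,0.04,-0.71,-0.62,0,1]
}}

```text
t: 11.65
tcp_pos: [0.5993, -0.1366, 0.247]
tool_rot: [-0.013, 0.698, 0.02, 0.716]
force: [6.7, 5.6, -3.5]
finger_gap: 0.235
```

```bash
python3 -c "
from h import *
plan(.4)"
```

```text
t 11.65 tcp [ 0.5993 -0.1366  0.247 ] c 2.692 r 0.0651 Ftan -8.6 Frad -1.7 Fz -3.5 gap 0.235
[0.0, -0.03, -0.08]
[0.0, -0.06, -0.16]
[0.01, -0.08, -0.25]
[0.01, -0.1, -0.33]
[0.01, -0.11, -0.42]
```

Call:
{"api": "step_arm", "payload": {
  "increments": [0,-0.03,-0.08,0,1,0.01,-0.06,-0.16,0,1,0.01,-0.08,-0.25,0,1,0.02,-0.1,-0.33,0,1,0.02,-0.11,-0.42,0,1]
}}

```text
t: 12.28
tcp_pos: [0.5776, -0.1438, 0.2459]
tool_rot: [-0.013, 0.695, 0.02, 0.719]
force: [7.7, 4.0, -5.4]
finger_gap: 0.237
```

```bash
python3 -c "
from h import *
plan(.4)"
```

```text
t 12.28 tcp [ 0.5776 -0.1438  0.2459] c 3.045 r 0.0651 Ftan -8.2 Frad -2.8 Fz -5.4 gap 0.237
[0.0, -0.0, -0.09]
[0.0, -0.0, -0.17]
[0.0, 0.01, -0.26]
[0.01, 0.02, -0.35]
[0.01, 0.04, -0.43]
```

Call:
{"api": "step_arm", "payload": {
  "increments": [0.01,0,-0.09,0,1,0.01,0,-0.17,0,1,0.01,0.01,-0.26,0,1,0.02,0.02,-0.35,0,1,0.03,0.04,-0.43,0,1]
}}

```text
t: 12.9
tcp_pos: [0.5558, -0.1433, 0.2447]
tool_rot: [-0.013, 0.691, 0.019, 0.722]
force: [8.9, 2.0, -2.3]
finger_gap: 0.236
```

```bash
python3 -c "
from h import *
plan(.4)"
```

```text
t 12.90 tcp [ 0.5558 -0.1433  0.2447] c -2.900 r 0.0650 Ftan -8.4 Frad -3.7 Fz -2.3 gap 0.236
[0.0, 0.02, -0.08]
[0.0, 0.05, -0.16]
[0.0, 0.09, -0.24]
[0.0, 0.13, -0.32]
[0.01, 0.18, -0.39]
```

Call:
{"api": "step_arm", "payload": {
  "increments": [0.01,0.02,-0.08,0,1,0.01,0.05,-0.16,0,1,0.01,0.09,-0.24,0,1,0.02,0.13,-0.32,0,1,0.02,0.18,-0.39,0,1]
}}

```text
t: 13.52
tcp_pos: [0.5356, -0.1356, 0.2437]
tool_rot: [-0.015, 0.688, 0.017, 0.725]
force: [8.7, -1.8, -6.7]
finger_gap: 0.235
```

```bash
python3 -c "
from h import *
plan(.4)"
```

```text
t 13.53 tcp [ 0.5356 -0.1356  0.2437] c -2.566 r 0.0648 Ftan -8.4 Frad -2.8 Fz -6.7 gap 0.235
[0.0, 0.05, -0.07]
[0.0, 0.1, -0.14]
[0.0, 0.16, -0.2]
[0.0, 0.23, -0.26]
[0.01, 0.3, -0.31]
```

Call:
{"api": "step_arm", "payload": {
  "increments": [0.01,0.05,-0.07,0,1,0.01,0.1,-0.14,0,1,0.01,0.16,-0.2,0,1,0.02,0.23,-0.26,0,1,0.03,0.3,-0.31,0,1]
}}

```text
t: 14.15
tcp_pos: [0.5194, -0.122, 0.2425]
tool_rot: [-0.017, 0.686, 0.015, 0.727]
force: [5.2, -6.2, -1.7]
finger_gap: 0.235
```

```bash
python3 -c "
from h import *
plan(.4)"
```

```text
t 14.15 tcp [ 0.5194 -0.122   0.2425] c -2.237 r 0.0646 Ftan -8.1 Frad 0.1 Fz -1.7 gap 0.235
[0.0, 0.07, -0.06]
[0.0, 0.14, -0.1]
[0.0, 0.22, -0.14]
[0.01, 0.3, -0.18]
[0.01, 0.38, -0.2]
```

c=10.329; no contact yet.

Call:
{"api": "step_arm", "payload": {
  "increments": [0.01,0.07,-0.06,0,1,0.01,0.14,-0.1,0,1,0.01,0.22,-0.14,0,1,0.02,0.3,-0.18,0,1,0.03,0.38,-0.2,0,1]
}}

```text
t: 14.78
tcp_pos: [0.5081, -0.1034, 0.2414]
tool_rot: [-0.02, 0.685, 0.012, 0.728]
force: [1.2, -7.9, 1.0]
finger_gap: 0.237
```

```bash
python3 -c "
from h import *
plan(.4)"
```

```text
t 14.78 tcp [ 0.5081 -0.1034  0.2414] c -1.898 r 0.0645 Ftan -7.8 Frad 1.8 Fz 1.0 gap 0.237
[0.0, 0.08, -0.03]
[0.0, 0.16, -0.05]
[0.01, 0.25, -0.06]
[0.01, 0.34, -0.07]
[0.01, 0.42, -0.07]
```

Call:
{"api": "step_arm", "payload": {
  "increments": [0,0.08,-0.03,0,1,0,0.16,-0.05,0,1,0.01,0.25,-0.06,0,1,0.01,0.34,-0.07,0,1,0.02,0.42,-0.07,0,1]
}}

```text
t: 15.4
tcp_pos: [0.5043, -0.0828, 0.2409]
tool_rot: [-0.024, 0.684, 0.009, 0.729]
force: [-1.2, -12.9, 0.3]
finger_gap: 0.235
```

```bash
python3 -c "
from h import *
plan(.4)"
```

```text
t 15.40 tcp [ 0.5043 -0.0828  0.2409] c -1.571 r 0.0637 Ftan -12.8 Frad 1.9 Fz 0.3 gap 0.235
[0.0, 0.09, -0.02]
[0.0, 0.17, -0.01]
[0.01, 0.26, 0.01]
[0.01, 0.34, 0.03]
[0.02, 0.42, 0.06]
```

Contact: the tangential force stepped from 8 to 12.8 N between c=10.67 and 11.0. I take contact at about 10.8, which makes the platen 0.0956 m and agrees with the picture. The target is c ≈ 12.37.

Call:
{"api": "step_arm", "payload": {
  "increments": [0,0.09,-0.02,0,1,0,0.17,-0.01,0,1,0.01,0.26,0.01,0,1,0.01,0.34,0.03,0,1,0.02,0.42,0.06,0,1]
}}

```text
t: 16.02
tcp_pos: [0.5066, -0.0616, 0.2398]
tool_rot: [-0.026, 0.684, 0.007, 0.729]
force: [-3.7, -12.3, -2.2]
finger_gap: 0.238
```

```bash
python3 -c "
from h import *
plan(.5)"
```

```text
t 16.02 tcp [ 0.5066 -0.0616  0.2398] c -1.235 r 0.0639 Ftan -12.8 Frad 0.1 Fz -2.2 gap 0.238
[0.0, 0.11, 0.02]
[0.01, 0.2, 0.07]
[0.02, 0.29, 0.13]
[0.02, 0.38, 0.2]
[0.03, 0.45, 0.28]
```

Call:
{"api": "step_arm", "payload": {
  "increments": [0,0.11,0.02,0,1,0.01,0.2,0.07,0,1,0.02,0.29,0.13,0,1,0.02,0.38,0.2,0,1,0.03,0.45,0.28,0,1]
}}

```text
t: 16.65
tcp_pos: [0.5197, -0.0369, 0.2384]
tool_rot: [-0.028, 0.686, 0.005, 0.727]
force: [-8.1, -10.2, 0.8]
finger_gap: 0.234
```

```bash
python3 -c "
from h import *
plan(.4)"
```

```text
t 16.65 tcp [ 0.5197 -0.0369  0.2384] c -0.796 r 0.0643 Ftan -13.0 Frad -0.7 Fz 0.8 gap 0.234
[0.01, 0.07, 0.05]
[0.01, 0.12, 0.12]
[0.02, 0.17, 0.19]
[0.02, 0.21, 0.27]
[0.03, 0.25, 0.35]
```

Call:
{"api": "step_arm", "payload": {
  "increments": [0.01,0.07,0.05,0,1,0.01,0.12,0.12,0,1,0.02,0.17,0.19,0,1,0.02,0.21,0.27,0,1,0.03,0.25,0.35,0,1]
}}

```text
t: 17.27
tcp_pos: [0.5359, -0.0232, 0.2373]
tool_rot: [-0.029, 0.69, 0.004, 0.723]
force: [-10.5, -8.2, 3.3]
finger_gap: 0.238
```

```bash
python3 -c "
from h import *
plan(.3)"
```

```text
t 17.27 tcp [ 0.5359 -0.0232  0.2373] c -0.466 r 0.0648 Ftan -13.2 Frad -2.0 Fz 3.3 gap 0.238
[0.0, 0.03, 0.06]
[0.01, 0.05, 0.12]
[0.02, 0.08, 0.18]
[0.02, 0.09, 0.24]
[0.03, 0.11, 0.3]
```

Call:
{"api": "step_arm", "payload": {
  "increments": [0,0.03,0.06,0,1,0.01,0.05,0.12,0,1,0.02,0.08,0.18,0,1,0.02,0.09,0.24,0,1,0.03,0.11,0.3,0,1]
}}

```text
t: 17.9
tcp_pos: [0.549, -0.0172, 0.2365]
tool_rot: [-0.03, 0.694, 0.003, 0.72]
force: [-12.4, -5.5, 7.3]
finger_gap: 0.241
```

```bash
python3 -c "
from h import *
plan(.1)"
```

```text
t 17.90 tcp [ 0.549  -0.0172  0.2365] c -0.243 r 0.0651 Ftan -13.5 Frad -1.6 Fz 7.3 gap 0.241
[0.0, 0.0, 0.02]
[0.0, 0.01, 0.04]
[0.0, 0.01, 0.06]
[0.01, 0.02, 0.08]
[0.01, 0.02, 0.11]
```

c=12.32, about 0.24 turn past contact. Now I'll hold, open and back off upwards.

Call:
{"api": "step_arm", "payload": {
  "increments": [0,0,0,0,1,0,0,0,0,0.8,0,0,0,0,0.6,0,0,0,0,0.5,0,0,0,0,0.5]
}}

```text
t: 18.52
tcp_pos: [0.5497, -0.0172, 0.237]
tool_rot: [-0.03, 0.693, 0.003, 0.72]
force: [0.4, 0.2, -1.0]
finger_gap: 0.503
```

Call:
{"api": "step_arm", "payload": {
  "increments": [-0.3,0,0,0,0.5,-0.6,0,0,0,0.5,-0.9,0,0,0,0.5,-1.3,0,0,0,0.5,-1.8,0,0,0,0.5]
}}

```text
t: 19.15
tcp_pos: [0.5452, -0.0131, 0.3453]
tool_rot: [-0.03, 0.693, 0.004, 0.72]
force: [0.1, -0.7, 0.0]
finger_gap: 0.492
```

Call:
{"api": "step_arm", "payload": {
  "increments": [0,0.7,0,0,0.5,0,1.4,0,0,0.5,0,2.1,0,0,0.5,0,2.8,0,0,0.5,0,3.4,0,0,0.5]
}}

```text
t: 19.77
tcp_pos: [0.5356, 0.1923, 0.3377]
tool_rot: [-0.03, 0.693, 0.004, 0.72]
force: [-0.3, 0.9, 0.3]
finger_gap: 0.503
```

```bash
python3 -c "
from h import *
T=snapshot('top');S=snapshot('side');print('T',reds(T),'S',reds(S));to([.55,.2,.4])
kt=np.r_[AX+.065*(np.sin(12.32)*EX+np.cos(12.32)*EY),.314-.02*12.32/2/np.pi];print('expect knob top',kt,proj('top',kt),proj('side',kt))
c1=cv2.resize(S[130:330,215:365],None,fx=2.6,fy=2.6,interpolation=3)
c2=cv2.resize(T[125:265,175:330],None,fx=2.58,fy=2.58,interpolation=3)
o=np.zeros((560,800,3),np.uint8);o[:520,:390]=c1;o[:c2.shape[0],399:399+c2.shape[1]]=c2
cv2.imwrite('pics/c6.png',o)"
```

```text
T [([205, 210, 5, 5, 18], [207.0, 211.9]), ([233, 211, 8, 7, 26], [236.2, 213.9])] S [([291, 172, 7, 3, 14], [294.0, 173.2]), ([284, 272, 5, 6, 18], [286.2, 274.1])]
t 19.88 tcp [0.5352 0.194  0.3374] F [-0.2 -0.6  0.3] gap 0.50 units [-1.04  0.05  0.29] yaw 93.0 
expect knob top [ 0.54889239 -0.01737191  0.27478422] [[236.23145511 214.00349874]] [[294.23251362 169.83239567]]
```

View pics/c6.png

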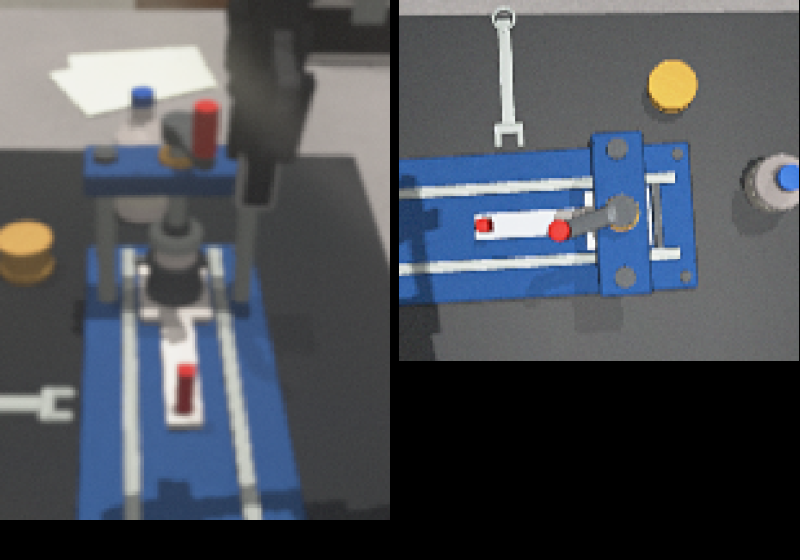

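The knob sits where c=12.32 predicts (top view (236.2,213.9) against (236.2,214.0)), so nothing slipped. The platen is on the cap, the slide is home, the bystanders haven't moved and the gripper is clear.

```bash
python3 -c "
from station import *
print(sign_off())"
```

```text
the job is handed in; nothing more can be done
None
```

I pushed the slide home, wound the crank about a quarter turn past first contact with the cap, let go and handed the job in at about 20 s. No verdict is reported.

- **Slide:** I gripped the red post and pushed until it met the stop at 30 N. The post stopped at y = 0.080 m, which matches the home position worked out from the pictures.
- **Contact:** The force at the knob rose from about 8 N to 12.8 N between crank 10.67 and 11.00 rad. I took contact as about 10.8 rad, which puts the cap's top near 96 mm, in line with the picture's 90–98 mm.
- **Final crank angle:** I stopped at 12.32 rad, which is 0.21–0.26 turn past contact and inside the allowed 0.165–0.335.
- **Last checks:** After letting go, the knob in the top view was within 0.2 pixel of where that angle puts it, so the grip had not slipped. The gripper was clear with about zero force, and the bottle, spanner and spare cell looked unmoved.
- **Disagreement:** The last reading at the knob was 13.5 N, where I expected about 14.7 N. I put this down to noise and relied on the angle. In the side view the knob's top appeared about 3 pixels lower than predicted; that figure is the centre of the visible red patch, not its top edge.

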